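Show the wheel nuts to the camera, then box them

ROBOT

A 6-joint arm with a two-finger parallel gripper is mounted at the origin on the work surface. World frame = base frame: x ahead of the robot, y to its left, z up, the work surface at z = 0. Lengths are in m, angles in rad, forces in N, time in s.
With the tool pointing down it reaches from about 0.3 to 0.775 m from the base axis. Payload 14.6 kg.
Tool frame: the origin (TCP) lies on the centre line of the jaws, within the pads' length; the fingertips stand 25 mm ahead of it and the grasp point (between the pads) lies 6 mm ahead of it (ctrl.tip_reach is the distance from the TCP to the fingertips, in m); z points along the fingers, y is the line along which they close (so a half turn about z gives the same grasp; the last joint's range is limited). The gripper opens to 94 mm and grips with 3 to 60 N. Pads are 16 mm wide; open, the fingers measure 119 mm over their backs; the gripper's body (75 mm by 177 mm) begins 78 mm behind the grasp point.
Start: joints at [1.158, 0.3, 1.521, -0, 1.321, -0.067], TCP at [0.186, 0.517, 0.23] pointing down, gripper open.
Joint ranges: [-3.03, 3.03], [-0.79, 2.21], [0.23, 2.52], [-1.04, 4.18], [0, 3.07], [-2.55, 2.55]. Speed limits (rad/s): [2.22, 2.22, 2.57, 3.14, 3.14, 3.14].

INTERFACE

Orientations are given as [roll, pitch, yaw] about the fixed x, y, z axes, in that order (R = Rz(yaw) Ry(pitch) Rx(roll)).
In Python, from station import ctrl gives the robot as it stands. The module is installed in compiled form; this text tells all that it offers.
- The arm moves only by the tool apply_moves, never from a script. Its argument "deltas" is a list of rows, each a list of 7 numbers: the closure in counts, from 0 (fully open) to 255 (shut), then the shift along the world's x, y, z in cm, then the turn, a rotation vector about the world's x, y, z in rad. In form: [[jaw, tx, ty, tz, ax, ay, az], ...]. A call has 1 to 10 rows; each row shifts and turns the commanded pose from where the row before left it; what a row does not reach is not made up. A row lasts 1/10 s, in which the tool goes at most 50 mm and 8.59 degrees, less where a joint would pass 70% of its speed; a pose out of reach is approached as far as the arm can. A call with a gripper value outside its range is refused whole. The fingers move at their own pace and stop on an object; "grip_force" is the grip in N (left out, the last holds). Time passes only in rows, so rows that do not move let the fingers close. It gives the time, the measured TCP pose, the force, the opening and the grip force at its end, in the units of the state.
- ctrl.get_obs(): the state, without advancing time (a new reading comes with each control period).
- ctrl.camera(name): name is "scene" or "top" or "wrist"; returns a dict with "img" (400x640x3 uint8, red, green, blue), "K" (3x3 intrinsics, pixels), "pose" (4x4, takes a point from camera to world coordinates); the wrist camera has in their place "hand_eye" (4x4, takes a point from camera to tool coordinates, whose origin is the TCP and whose axes are the flange's). Camera axes: x right, y up, looking along -z (the intrinsics and any distortion apply to the point x, -y, -z); pixel columns grow to the right and rows downward; lengths in m; the calibration is good to about 2 mm. A picture is of the moment at which its call begins: read the wrist's pose just before it. There is no depth.
- ctrl.hand_in(): hands the job in; it is judged then, once.
The state is a dict: "time_s": time; "qpos": joint angles; "joint_vel": joint speeds; "tau": joint torques, N m; "ee_pos": TCP position; "eef_rot": TCP orientation; "force": force on the tool from outside, world axes, zero at the start; "moment": the same for the moment, N m; "grip_width": finger opening in m; "grip_force": force on a finger pad.
Only numpy, scipy, OpenCV 4.12 (cv2) and the standard library are available. Lean on these libraries where they do the work, as an engineer would, in place of code of your own. Each camera call takes 0.05 s, during which the arm holds its last target. There are 200 camera calls.

TASK

Put every loose wheel nut from the bench on the white dish, lift the dish level by its handle so that its floor is centred between the two yellow balls of the camera stand, and hold it still there for about three seconds with all the nuts aboard. Then tip the dish, with its lip just above the red box, so that the nuts slide into the box, set the empty dish back down on its rubber mat the right way up, and shut the box's lid. Leave the other things on the bench where they are.

Things in the scene. Friction and masses are not known exactly. Their poses are not given: they have to be found in the camera images.
- nut0_c (a point): centre of a hexagonal aluminium-grey wheel nut standing on its end, 22 mm across the flats (25 mm across the corners), 28 mm tall, 45 g; z axis along the nut, the x axis points through the middle of a flat (further flats every 60 degrees). May be absent.
- nut1_c (a point): centre of a hexagonal aluminium-grey wheel nut standing on its end, 22 mm across the flats (25 mm across the corners), 28 mm tall, 45 g; z axis along the nut, the x axis points through the middle of a flat (further flats every 60 degrees). May be absent.
- nut2_c (a point): centre of a hexagonal aluminium-grey wheel nut standing on its end, 22 mm across the flats (25 mm across the corners), 28 mm tall, 45 g; z axis along the nut, the x axis points through the middle of a flat (further flats every 60 degrees). May be absent.
- nut3_c (a point): centre of a hexagonal aluminium-grey wheel nut standing on its end, 22 mm across the flats (25 mm across the corners), 28 mm tall, 45 g; z axis along the nut, the x axis points through the middle of a flat (further flats every 60 degrees). May be absent.
- nut4_c (a point): centre of a hexagonal aluminium-grey wheel nut standing on its end, 22 mm across the flats (25 mm across the corners), 28 mm tall, 45 g; z axis along the nut, the x axis points through the middle of a flat (further flats every 60 degrees). May be absent.
- dish_c (a point): white glazed parts dish, 0.24 kg: centre of the upper face of its floor. Floor slab 8 mm thick; x from -58 to +62 mm of this point, y within +-77 mm inside the side rims. Rims 6 mm thick stand 16 mm above the floor on the -x, +y and -y sides; the +x side is the open pouring lip (thin blue stripe). The glaze is slippery: nuts slide off at about 13 to 20 degrees of tilt. z points up when level.
- dish_grip (a point): grip point of the dish's handle, an upright white fin 12 mm thick (along the dish's x), 60 mm long (along its y), standing from the floor up to 72 mm above the dish's underside. This point is on the fin's mid-plane, 55 mm above the underside and 48 mm behind (-x) dish_c; same axes as dish_c. Pinch the fin from above across its thickness.
- dish_lip (a point): middle of the open pouring lip, 62 mm along +x from dish_c, at floor height; same axes
- mat_c (a point): centre of the upper face of the dark rubber mat on the bench (150 mm along x, 190 mm along y, 3 mm thick), the dish's home; fixed. The dish starts on it with its axes nearly along the mat's.
- box_in (a point): centre of the inner floor of the red open-topped box (outside 140 mm along its x, 200 mm along its y, 75 mm tall, walls and floor 5 mm); fixed to the bench. The lid's hinge is along its +x rim.
- lid_hinge (a point): middle of the lid's hinge line, on the box's +x top rim, 75 mm above the bench; fixed to the lid: its -x axis runs from the hinge along the lid to the free edge 140 mm away, its z axis is the lid's outward face normal
- lid_handle (a point): outer end of the black knob on the lid's outer face, 110 mm from the hinge line along the lid and 35 mm out from its face
- lid (a joint): angle of the red hinged lid (6 mm thick, 0.12 kg): 0 closed, 1.9 rad wide open. Starts open, leaning back past upright; pushed from behind past upright (below about 1.5 rad) it falls shut by itself.
- view (a point): the marked viewing point: midway between the two yellow balls (22 mm) on the prongs of the fixed camera stand, 300 mm apart, 190 mm above the bench. The point's -x axis points along the prongs' free ends towards the robot; the prongs (10 mm thick) run 120 mm from the balls along +x at the same height, then slant to the post 220 mm along +x.
- gauge_c (a point): chrome tyre gauge, 100 mm long, on the black rotating caddy; bystander
- cover_blue_c (a point): blue plastic wheel nut cover (32 mm wide, 35 mm tall) on the caddy; bystander
- cover_c (a point): another blue plastic wheel nut cover (34 mm wide, 37 mm tall) on the bench near the camera stand; bystander
- jar_c (a point): amber jar, 64 mm wide, 90 mm tall; bystander
- spray_c (a point): blue spray can, 60 mm wide, 170 mm tall; bystander
- cup_c (a point): grey tub with black cap, 58 mm wide, 70 mm tall; bystander
- spanner_grip (a point): spanner lying on the bench; bystander
Not all that is in view belongs to the job. There is more than one size of the part that bears dish_c; the job needs the larger.

How it is judged:
By the outcome, as a careful person would: the job done as asked, in the order asked, and still so for the second after the job is handed in, with the robot touching nothing.
Of nut0, nut1, nut2, nut3, nut4 only 3 to 5 are there at a start; the rules pass over those that are not, and their reading is None.
At some moment in a run one of nut0, nut1, nut2, nut3, nut4 may be knocked a few centimetres aside while the robot is not near it.
It also fails if it takes over 210 s, if anything falls off the work surface, if the arm or the gripper's body presses on something with over 40 N, if the wrist force passes 120 N, or if a joint passes its speed limit or range.

## Working session

There is one attempt and no reset: what is moved stays moved. The work goes in short steps, Python scripts to look and compute and a tool call to move; the robot and the scene stay as the last step left them, time stands still between calls to the robot, and variables do not carry over. Pictures are saved under pics/ and viewed, at most 14 in all, crops included, and the job is handed in when it is done.

Besides the shell and the picture viewer there is one more tool, called as name(argument=value, ...) on one line, values as JSON. apply_moves: Moves the arm, as the interface text tells. Its arguments: {"type":"object","properties":{"deltas":{"type":"array"},"grip_force":{"type":"number"}},"required":["deltas"]}

```bash
mkdir -p pics
cat > h.py <<'E'
import numpy as np, cv2
from station import ctrl
from scipy.spatial.transform import Rotation as R
def save(c,n): cv2.imwrite('pics/'+n,c['img'][:,:,::-1])
def wpose(c,o):
    T=np.eye(4);T[:3,:3]=R.from_euler('xyz',o['eef_rot']).as_matrix();T[:3,3]=o['ee_pos'];return T@c['hand_eye']
def ray(c,u,v,P=None):
    P=c['pose'] if P is None else P
    K=c['K'];d=np.array([(u-K[0,2])/K[0,0],-(v-K[1,2])/K[1,1],-1.]);return P[:3,3],P[:3,:3]@d
def onz(c,u,v,z,P=None):
    o,d=ray(c,u,v,P);return o+d*(z-o[2])/d[2]
def tri(c1,p1,c2,p2):
    o1,d1=ray(c1,*p1);o2,d2=ray(c2,*p2)
    A=np.stack([d1,-d2],1);s=np.linalg.lstsq(A,o2-o1,rcond=None)[0]
    a=o1+d1*s[0];b=o2+d2*s[1];return (a+b)/2,np.linalg.norm(a-b)
E
python3 - <<'E'
from h import *
for n in ['top','scene']:
    c=ctrl.camera(n);save(c,n+'0.png');np.savez('pics/'+n+'0.npz',**{k:c[k] for k in c if not isinstance(c[k],str)})
    print(c.keys(),c['K'],c['pose'].round(3))
E
```

```text
dict_keys(['img', 'K', 'pose']) [[379.53230054   0.         317.09789609]
 [  0.         379.53230054 196.99157345]
 [  0.           0.           1.        ]] [[-0.027  0.989 -0.147  0.379]
 [-0.999 -0.03  -0.017 -0.1  ]
 [-0.021  0.147  0.989  1.081]
 [ 0.     0.     0.     1.   ]]
dict_keys(['img', 'K', 'pose']) [[424.86147577   0.         319.64577912]
 [  0.         424.86147577 208.50055367]
 [  0.           0.           1.        ]] [[-0.868 -0.312  0.387  0.925]
 [ 0.497 -0.519  0.696  0.669]
 [-0.016  0.796  0.605  0.79 ]
 [ 0.     0.     0.     1.   ]]
```

View pics/top0.png

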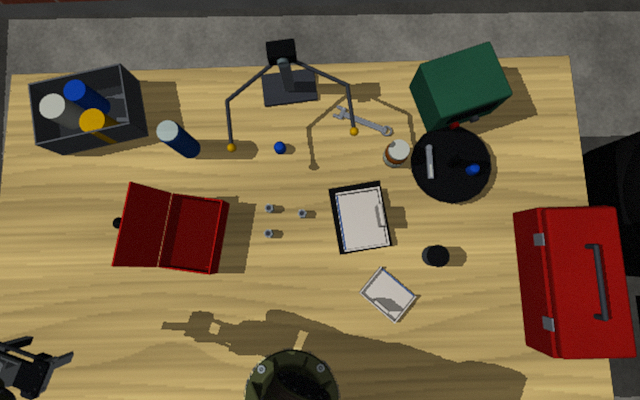

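View pics/scene0.png

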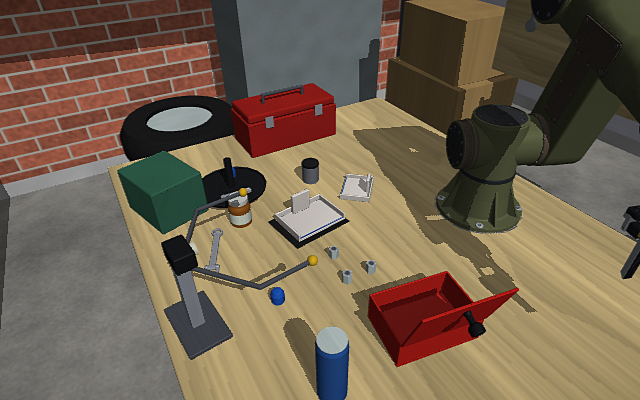

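Top view: three nuts at (270,208), (303,213), (270,233). The big dish is on its mat at (360,217) with the handle on the right and the lip on the left. The box is at (175,230) with its hinge on the left, and the balls are at (231,147) and (354,131). Next I'll measure all of these.

Run:
```python
from h import *
T=dict(np.load('pics/top0.npz'));S=dict(np.load('pics/scene0.npz'))
hsv=cv2.cvtColor(T['img'],cv2.COLOR_RGB2HSV)
def blobs(m,a0,roi):
    x0,y0,x1,y1=roi;mm=np.zeros_like(m);mm[y0:y1,x0:x1]=m[y0:y1,x0:x1]
    n,l,st,ce=cv2.connectedComponentsWithStats(mm)
    return [(ce[i].round(1),st[i,4],l==i) for i in range(1,n) if st[i,4]>=a0]
grey=((hsv[:,:,1]<70)&(hsv[:,:,2]>60)).astype(np.uint8)
for c,a,_ in blobs(grey,12,(235,160,325,260)): print('nut',c,a,onz(T,*c,0.02).round(4))
yel=cv2.inRange(hsv,(18,170,120),(35,255,255))
for c,a,_ in blobs(yel,10,(215,120,370,160)): print('ball top',c,a,onz(T,*c,.19).round(4))
hs=cv2.cvtColor(S['img'],cv2.COLOR_RGB2HSV);ys=cv2.inRange(hs,(15,170,120),(35,255,255))
for c,a,_ in blobs(ys,10,(150,170,340,280)): print('ball scene',c,a,onz(S,*c,.19).round(4))
blk=(hsv[:,:,2]<60).astype(np.uint8)
wh=((hsv[:,:,1]<50)&(hsv[:,:,2]>120)).astype(np.uint8)
u=((blk|wh)).astype(np.uint8)
for c,a,m in blobs(u,1500,(315,165,420,262)):
    cn=max(cv2.findContours(m.astype(np.uint8),0,1)[0],key=cv2.contourArea)
    r=cv2.minAreaRect(cn);print('mat',c,a,[onz(T,*p,.003)[:2].round(3) for p in cv2.boxPoints(r)])
for c,a,m in blobs(wh,300,(315,165,400,262)):
    cn=max(cv2.findContours(m.astype(np.uint8),0,1)[0],key=cv2.contourArea)
    r=cv2.minAreaRect(cn);print('dish',c,a,[onz(T,*p,.025)[:2].round(3) for p in cv2.boxPoints(r)])
red=cv2.inRange(hsv,(0,150,40),(8,255,255))|cv2.inRange(hsv,(172,150,40),(180,255,255))
for c,a,m in blobs(red,500,(100,170,240,290)):
    cn=max(cv2.findContours(m.astype(np.uint8),0,1)[0],key=cv2.contourArea);print('red',cv2.approxPolyDP(cn,3,True)[:,0].tolist())
a=cv2.resize(T['img'][110:290,90:420],None,fx=2.4,fy=2.4,interpolation=cv2.INTER_CUBIC);cv2.imwrite('pics/topcrop.png',a[:,:,::-1])
b=cv2.resize(S['img'][150:380,150:420],None,fx=2.6,fy=2.6,interpolation=cv2.INTER_CUBIC);cv2.imwrite('pics/scrop.png',b[:,:,::-1])
```

```text
nut [268.7 207.8] 60 [0.5102 0.0549 0.02  ]
nut [301.7 213. ] 62 [ 0.4928 -0.0379  0.02  ]
nut [268.  232.9] 61 [0.4397 0.0575 0.02  ]
ball top [352.9 130.8] 44 [ 0.6716 -0.1767  0.19  ]
ball top [229.6 147. ] 39 [0.641  0.1241 0.19  ]
ball scene [242.7 191.4] 49 [ 0.67   -0.1804  0.19  ]
ball scene [240.9 209. ] 28 [ 0.7004 -0.1148  0.19  ]
ball scene [312.6 259.7] 71 [0.6383 0.1193 0.19  ]
mat [360.1 217.1] 3166 [array([ 0.562, -0.114]), array([ 0.585, -0.265]), array([ 0.397, -0.288]), array([ 0.375, -0.142])]
dish [362.2 219.1] 2483 [array([ 0.547, -0.135]), array([ 0.564, -0.261]), array([ 0.398, -0.278]), array([ 0.382, -0.155])]
red [[129, 182], [111, 265], [155, 266], [158, 261], [158, 266], [217, 272], [228, 203], [171, 195]]
```

View pics/topcrop.png

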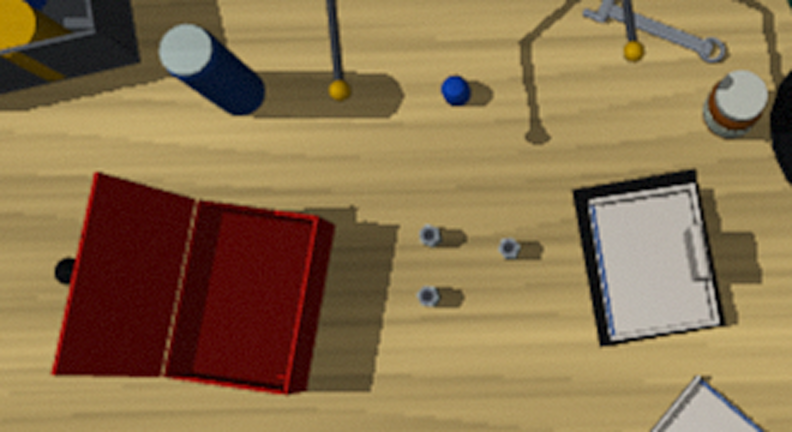

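View pics/scrop.png

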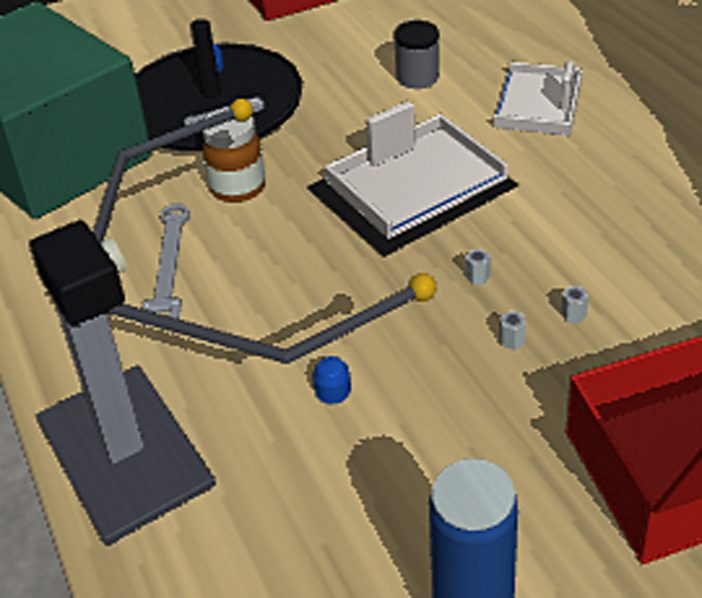

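Three nuts show in both views: top-crop pixels (430,235), (510,248) and (428,296). The dish lip faces the box and the lid leans back to the left with its knob at (65,270). Sizes agree: ball spacing 302 mm, mat 153x189 mm.

Run:
```python
from h import *
T=dict(np.load('pics/top0.npz'))
o=ctrl.get_obs();print(o['ee_pos'],o['eef_rot'],o['grip_width'],ctrl.tip_reach)
for n,p in dict(nearX=(228,203),nearx=(217,272),hX=(171,194),hx=(158,266)).items(): print(n,onz(T,*p,.075).round(3))
for p in [(129,182),(111,265)]: print('lid edge',onz(T,*p,.2075).round(3))
print('knob',onz(T,116,222,.075+.11*np.sin(1.9)).round(3))
```

```text
[0.18634088 0.5172547  0.22996459] [-3.14060881e+00 -4.32805596e-05  2.79582320e+00] 0.09415963013661449 0.025
nearX [0.52  0.156 0.075]
nearx [0.338 0.184 0.075]
hX [0.549 0.311 0.075]
hx [0.358 0.34  0.075]
lid edge [0.558 0.358 0.208]
lid edge [0.366 0.391 0.208]
knob [0.467 0.4   0.179]
```

apply_moves(deltas=[[0,0,0,4,0,0,0],[0,0,0,4,0,0,0],[0,0,0,4,0,0,0],[0,2.5,-4,0,0,0,0],[0,2.5,-4,0,0,0,0],[0,2.5,-4,0,0,0,0],[0,2.5,-4,0,0,0,0],[0,2.5,-4,0,0,0,0],[0,2.5,-4,0,0,0,0],[0,2.5,-4,0,0,0,0]])

```text
time_s: 1.1
ee_pos: [0.3619, 0.2356, 0.3504]
eef_rot: [-3.142, 0.0, 2.796]
force: [0.4, -0.1, 0.4]
grip_width: 0.094
grip_force: 0.0
```

apply_moves(deltas=[[0,1.5,-3.5,0,0,0,0.08],[0,1.5,-3.5,0,0,0,0.08],[0,1.5,-3.5,-1,0,0,0.08],[0,1.5,-3.5,-1,0,0,0.08],[0,1.5,-3.5,-1,0,0,0.08],[0,1.5,-3.5,-1,0,0,0.08],[0,0,0,0,0,0,0]])

```text
time_s: 1.8
ee_pos: [0.4519, 0.0244, 0.3087]
eef_rot: [-3.142, -0.003, -3.008]
force: [1.1, 0.7, -0.1]
grip_width: 0.0941
grip_force: 0.0
```

Run:
```python
from h import *
o=ctrl.get_obs();c=ctrl.camera('wrist');save(c,'w1.png');P=wpose(c,o)
print(o['ee_pos'].round(4),o['eef_rot'].round(3),c['hand_eye'].round(3),c['K'].round(1))
hsv=cv2.cvtColor(c['img'],cv2.COLOR_RGB2HSV)
np.savez('pics/w1.npz',img=c['img'],K=c['K'],pose=P)
for n,q in dict(n0=(.5102,.0549),n1=(.4928,-.0379),n2=(.4397,.0575)).items():
    d=np.linalg.inv(P)@np.r_[q,.028,1]; print(n,(c['K']@[d[0]/-d[2],-d[1]/-d[2],1])[:2].round())
```

```text
[0.4519 0.0244 0.3087] [-3.142e+00 -3.000e-03 -3.008e+00] [[-0.     0.96   0.279  0.082]
 [ 1.     0.     0.     0.   ]
 [ 0.     0.279 -0.96  -0.154]
 [ 0.     0.     0.     1.   ]] [[324.9   0.  314.9]
 [  0.  324.9 201. ]
 [  0.    0.    1. ]]
n0 [331. 214.]
n1 [266. 193.]
n2 [340. 165.]
```

View pics/w1.png

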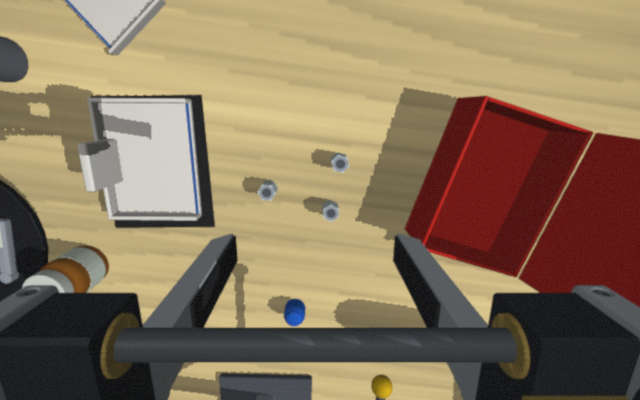

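The wrist view shows nuts at (331,212), (266,190) and (340,163), matching the predictions. No other nuts are in sight. I'll refine positions and flat angles here.

Run:
```python
from h import *
W=dict(np.load('pics/w1.npz'));P=W['pose']
hsv=cv2.cvtColor(W['img'],cv2.COLOR_RGB2HSV)
m=((hsv[:,:,1]<75)&(hsv[:,:,2]>70)).astype(np.uint8)
for (u,v) in [(331,213),(266,191),(340,164)]:
    mm=np.zeros_like(m);mm[v-16:v+16,u-16:u+16]=m[v-16:v+16,u-16:u+16]
    cn=max(cv2.findContours(mm,0,cv2.CHAIN_APPROX_NONE)[0],key=cv2.contourArea)[:,0]
    g=np.array([onz(W,*p,.028,P)[:2] for p in cn]); h=cv2.convexHull(g.astype(np.float32))[:,0]
    ctr=cv2.minEnclosingCircle(h);A=np.arange(0,60,2)
    # width profile folded by 60 deg
    w=[];
    for a in A:
        ws=[np.ptp(h@[np.cos(np.radians(a+k)),np.sin(np.radians(a+k))]) for k in (0,60,120)];w.append(min(ws))
    z=sum(np.exp(6j*np.radians(a))*x for a,x in zip(A,w));
    print(np.array(ctr[0]).round(4),round(ctr[1],4),cv2.contourArea(h)*1e6,'max width(corner) at',(np.degrees(np.angle(z))/6)%60,'amp',abs(z)/len(A))
```

```text
[0.505  0.0541] 0.0165 651.6638987626444 max width(corner) at 13.875028914931749 amp 0.0009980604877518522
[ 0.4887 -0.0363] 0.0166 644.77831724713 max width(corner) at 33.968830227272974 amp 0.0010107003087517247
[0.4376 0.0554] 0.0151 564.0570986623627 max width(corner) at 30.45552959443698 amp 0.00037906516276563104
```

apply_moves(deltas=[[100,2.8,1.5,0,0,0,0],[100,2.8,1.5,-2,0,0,0],[100,0,0,-4,0,0,0],[100,0,0,-4,0,0,0],[100,0,0,-4,0,0,0],[100,0,0,-4,0,0,0],[100,0,0,-3,0,0,0],[100,0,0,0,0,0,0]])

```text
time_s: 2.65
ee_pos: [0.5054, 0.0583, 0.0975]
eef_rot: [3.141, -0.006, -3.007]
force: [-0.1, 0.4, 0.7]
grip_width: 0.0571
grip_force: 0.0
```

Run:
```python
from h import *
o=ctrl.get_obs();c=ctrl.camera('wrist');save(c,'w2.png')
```

```text
(no output)
```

View pics/w2.png

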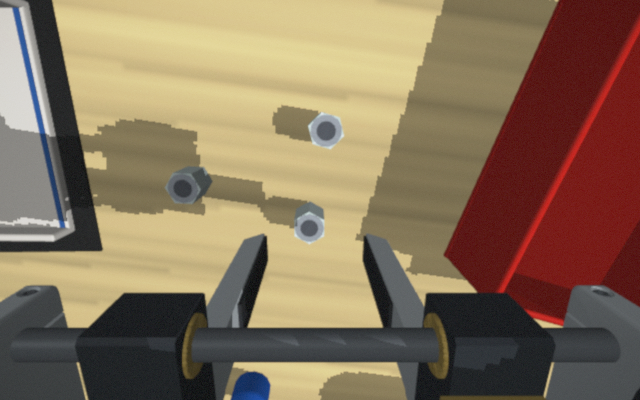

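The close view shows nut tops at (310,229), (183,188) and (326,131), with clear hex outlines. Computing centres from the dark holes.

Run:
```python
from h import *
o=ctrl.get_obs();c=ctrl.camera('wrist');P=wpose(c,o);c['pose']=P
np.savez('pics/w2.npz',img=c['img'],K=c['K'],pose=P)
print(o['ee_pos'].round(4))
g=cv2.cvtColor(c['img'],cv2.COLOR_RGB2GRAY);hsv=cv2.cvtColor(c['img'],cv2.COLOR_RGB2HSV)
out=[]
for (u,v) in [(310,229),(183,188),(326,131)]:
    s=26;sub=c['img'][v-s:v+s,u-s:u+s];sg=g[v-s:v+s,u-s:u+s]
    hs=hsv[v-s:v+s,u-s:u+s];met=(hs[:,:,1]<75)
    ring=sg[met&(sg>60)];hole=((sg<(0.62*np.percentile(ring,85)))&met).astype(np.uint8)
    n,l,st,ce=cv2.connectedComponentsWithStats(hole)
    i=min(range(1,n),key=lambda i:np.hypot(*(ce[i]-s))+(1e3 if st[i,4]<30 else 0))
    p=ce[i]+[u-s,v-s];q=onz(c,*p,.028);print(p.round(1),st[i,4],q.round(4))
    out.append(cv2.resize(sub,None,fx=5,fy=5,interpolation=cv2.INTER_CUBIC))
cv2.imwrite('pics/nuts.png',np.hstack(out)[:,:,::-1])
# world +x,+y directions in image at nut0
for d in [(0,0),(.02,0),(0,.02)]:
    q=np.linalg.inv(P)@np.r_[.508+d[0],.0545+d[1],.028,1];print((c['K']@[q[0]/-q[2],q[1]/q[2],1])[:2].round(1))
```

```text
[0.5067 0.0583 0.1   ]
[309.3 224.6] 209 [0.5088 0.0549 0.028 ]
[183.8 185.3] 227 [ 0.4912 -0.0378  0.028 ]
[326.1 127.9] 275 [0.438  0.0572 0.028 ]
[309.  223.5]
[305.6 248.2]
[335.7 226.9]
```

View pics/nuts.png

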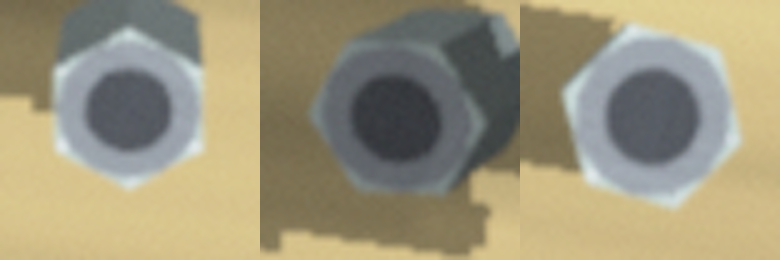

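apply_moves(deltas=[[100,0.2,-0.3,-2,0,0,0],[100,0,0,-3,0,0,0],[100,0,0,-2,0,0,0],[100,0,0,0,0,0,0],[255,0,0,0,0,0,0],[255,0,0,0,0,0,0],[255,0,0,0,0,0,0],[255,0,0,0,0,0,0]], grip_force=15)

```text
time_s: 3.55
ee_pos: [0.5099, 0.0545, 0.0313]
eef_rot: [-3.141, 0.001, -3.007]
force: [-0.5, 0.2, 0.6]
grip_width: 0.0287
grip_force: 0.0
```

apply_moves(deltas=[[255,0,0,0,0,0,0],[255,0,0,0,0,0,0],[255,0,0,3,0,0,0],[255,0,0,4,0,0,0]])

```text
time_s: 3.95
ee_pos: [0.5083, 0.0544, 0.0999]
eef_rot: [3.141, -0.004, -3.007]
force: [0.6, 0.1, -0.1]
grip_width: 0.022
grip_force: 15.0
```

Run:
```python
from h import *
W=dict(np.load('pics/w1.npz'));hsv=cv2.cvtColor(W['img'],cv2.COLOR_RGB2HSV)
b=cv2.inRange(hsv,(105,110,50),(130,255,255));m=np.zeros_like(b);m[85:230,170:215]=b[85:230,170:215]
p=np.argwhere(m>0)[:,::-1].astype(np.float32);print(len(p),p.min(0),p.max(0))
lo=p[p[:,1].argsort()[:4]].mean(0);hi=p[p[:,1].argsort()[-4:]].mean(0)
A,B=onz(W,*lo,.011)[:2],onz(W,*hi,.011)[:2];print(A,B,np.linalg.norm(A-B))
ey=(A-B)/np.linalg.norm(A-B);ex=np.array([ey[1],-ey[0]]);print('ex',ex,np.degrees(np.arctan2(ex[1],ex[0])),'lipmid',(A+B)/2,'dish_c',(A+B)/2-.061*ex)
```

```text
174 [186. 104.] [197. 212.]
[ 0.38970739 -0.15629069] [ 0.53725504 -0.13774243] 0.14870892911038913
ex [-0.12472857  0.9921909 ] 97.16508130664593 lipmid [ 0.46348121 -0.14701656] dish_c [ 0.47108966 -0.20754021]
```

apply_moves(deltas=[[255,0.1,-3.9,0,0,0,0],[255,0.1,-3.9,0,0,0,0],[255,0.1,-3.9,0,0,0,0],[255,0.1,-3.9,0,0,0,0],[255,0.1,-3.9,0,0,0,0],[255,0.2,-3.9,0,0,0,0],[255,0,0,0,0,0,0],[255,0,0,-3,0,0,0],[255,0,0,-2.4,0,0,0],[255,0,0,0,0,0,0]])

```text
time_s: 4.95
ee_pos: [0.5151, -0.1786, 0.044]
eef_rot: [3.139, -0.004, -3.007]
force: [0.4, 0.4, 0.5]
grip_width: 0.0222
grip_force: 15.0
```

apply_moves(deltas=[[255,0,0,-0.1,0,0,0],[255,0,0,0,0,0,0],[140,0,0,0,0,0,0],[140,0,0,0,0,0,0],[140,0,0,0,0,0,0],[140,0,0,3,0,0,0],[140,0,0,4,0,0,0],[140,0,0,0,0,0,0]])

```text
time_s: 5.75
ee_pos: [0.5184, -0.1804, 0.1204]
eef_rot: [-3.138, 0.007, -3.007]
force: [0.3, 0.9, -0.2]
grip_width: 0.0424
grip_force: 0.0
```

Run:
```python
from h import *
o=ctrl.get_obs();c=ctrl.camera('wrist');save(c,'w3.png');P=wpose(c,o)
s=ctrl.camera('scene');
a=np.hstack([cv2.resize(c['img'],(480,300)),cv2.resize(s['img'][160:310,180:420],(480,300))[:,:320]]);cv2.imwrite('pics/chk1.png',a[:,:,::-1])
for q in [(.4912,-.0378),(.438,.0572)]:
    d=np.linalg.inv(P)@np.r_[q,.028,1]; print((c['K']@[d[0]/-d[2],d[1]/d[2],1])[:2].round()*.75)
```

```text
[373.5 153. ]
[481.5  114.75]
```

View pics/chk1.png

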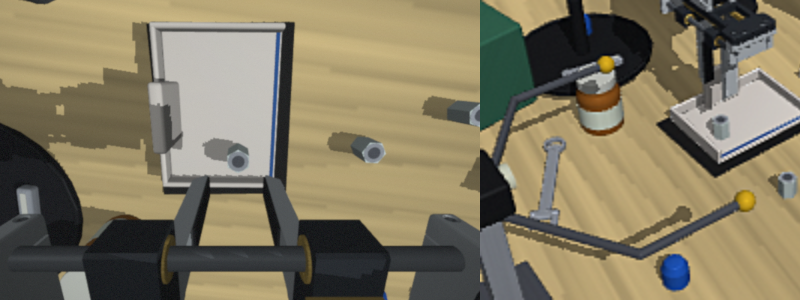

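Nut 0 stands on the dish at (237,158), and the other two nuts are where predicted at (372,152) and (475,113). Now nut 1, with the jaws turned 30 degrees.

apply_moves(deltas=[[120,-0.7,3.6,0,0,0,-0.13],[120,-0.7,3.6,0,0,0,-0.13],[120,-0.7,3.6,0,0,0,-0.13],[120,-0.6,3.5,0,0,0,-0.13],[120,0,0,-2,0,0,0],[120,0,0,-2,0,0,0],[120,0,0,0,0,0,0]])

```text
time_s: 6.55
ee_pos: [0.4876, -0.0361, 0.0724]
eef_rot: [-3.14, -0.006, 2.756]
force: [-0.2, 0.0, -0.8]
grip_width: 0.0497
grip_force: 0.0
```

apply_moves(deltas=[[120,0.3,-0.2,-2,0,0,0],[120,0,0,-2,0,0,0],[120,0,0,0,0,0,0],[255,0,0,0,0,0,0],[255,0,0,0,0,0,0],[255,0,0,0,0,0,0],[255,0,0,0,0,0,0],[255,0,0,0,0,0,0]])

```text
time_s: 7.35
ee_pos: [0.4927, -0.0386, 0.0361]
eef_rot: [3.141, 0.001, 2.756]
force: [-1.4, -0.0, 5.9]
grip_width: 0.0217
grip_force: 15.0
```

apply_moves(deltas=[[255,0,0,0,0,0,0],[255,0,0,3,0,0,0],[255,0,0,4,0,0,0],[255,0,0,0,0,0,0]])

```text
time_s: 7.75
ee_pos: [0.4944, -0.0388, 0.1099]
eef_rot: [3.14, 0.007, 2.756]
force: [0.9, 0.0, -0.7]
grip_width: 0.0221
grip_force: 15.0
```

Run:
```python
from h import *
o=ctrl.get_obs();print(o['ee_pos'],o['force'])
s=ctrl.camera('scene');t=ctrl.camera('top')
a=np.hstack([cv2.resize(t['img'][160:260,240:400],(400,250)),cv2.resize(s['img'][180:300,250:420],(400,282))[:250]]);cv2.imwrite('pics/chk2.png',a[:,:,::-1])
```

```text
[ 0.49443994 -0.03882481  0.10987729] [ 0.87230419  0.02341552 -0.66701092]
```

View pics/chk2.png

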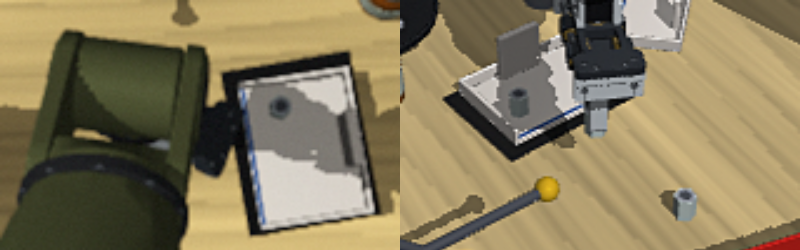

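apply_moves(deltas=[[255,-0.6,-3.7,0,0,0,0.13],[255,-0.6,-3.7,0,0,0,0.13],[255,-0.6,-3.7,0,0,0,0.13],[255,-0.6,-3.6,0,0,0,0.13],[255,0,0,-2,0,0,0],[255,0,0,-2,0,0,0],[255,0,0,-1.5,0,0,0],[255,0,0,0,0,0,0],[255,0,0,0,0,0,0]])

```text
time_s: 8.75
ee_pos: [0.468, -0.1853, 0.0499]
eef_rot: [3.141, -0.001, -3.007]
force: [-0.1, -0.2, -0.3]
grip_width: 0.0218
grip_force: 15.0
```

apply_moves(deltas=[[255,0,0,-0.3,0,0,0],[255,0,0,0,0,0,0],[255,0,0,0,0,0,0]])

```text
time_s: 9.05
ee_pos: [0.4685, -0.1856, 0.0477]
eef_rot: [-3.141, 0.0, -3.007]
force: [-0.1, -0.3, 0.1]
grip_width: 0.0217
grip_force: 15.0
```

apply_moves(deltas=[[255,0,0,-0.2,0,0,0],[255,0,0,0,0,0,0],[255,0,0,0,0,0,0]])

```text
time_s: 9.35
ee_pos: [0.4688, -0.1857, 0.0458]
eef_rot: [-3.141, 0.001, -3.007]
force: [0.8, 0.0, 3.9]
grip_width: 0.0216
grip_force: 15.0
```

Contact. Release and retreat.

apply_moves(deltas=[[140,0,0,0,0,0,0],[140,0,0,0,0,0,0],[140,0,0,0,0,0,0],[140,0,0,3,0,0,0],[120,0,0,4,0,0,0],[120,-0.5,4,1,0,0,0.06],[120,-0.5,4,0,0,0,0.07],[120,-0.5,4,0,0,0,0.07],[120,-0.5,4,0,0,0,0.06],[120,0,0,0,0,0,0]])

```text
time_s: 10.35
ee_pos: [0.4477, -0.0224, 0.1255]
eef_rot: [3.141, -0.0, -2.742]
force: [0.0, -0.3, -0.1]
grip_width: 0.0498
grip_force: 0.0
```

Run:
```python
from h import *
o=ctrl.get_obs();c=ctrl.camera('wrist');save(c,'w4.png');P=wpose(c,o);print(o['ee_pos'])
for q in [(.468,-.186,.039),(.438,.0572,.028)]:
    d=np.linalg.inv(P)@np.r_[q,1]; print((c['K']@[d[0]/-d[2],d[1]/d[2],1])[:2].round())
```

```text
[ 0.44769116 -0.02235263  0.12547267]
[100. 158.]
[407. 237.]
```

View pics/w4.png

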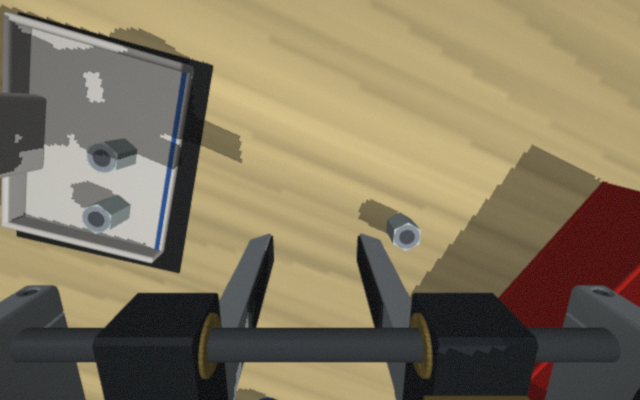

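Both nuts stand on the dish at (100,158) and (97,217), and nut 2 is at (406,236) as predicted. Picking nut 2.

apply_moves(deltas=[[120,-0.5,4,0,0,0,0],[120,-0.5,4,-2,0,0,0],[120,0,0,-3,0,0,0],[120,0,0,0,0,0,0],[120,0,0,0,0,0,0]])

```text
time_s: 10.9
ee_pos: [0.4387, 0.0535, 0.0758]
eef_rot: [3.141, -0.001, -2.749]
force: [0.6, -1.1, 0.2]
grip_width: 0.05
grip_force: 0.0
```

apply_moves(deltas=[[120,0,0.3,-2,0,0,0],[120,0,0,-2.2,0,0,0],[120,0,0,0,0,0,0],[255,0,0,0,0,0,0],[255,0,0,0,0,0,0],[255,0,0,0,0,0,0],[255,0,0,0,0,0,0],[255,0,0,0,0,0,0]])

```text
time_s: 11.7
ee_pos: [0.4388, 0.0574, 0.0342]
eef_rot: [-3.141, 0.001, -2.747]
force: [-2.1, -1.5, 8.5]
grip_width: 0.0215
grip_force: 15.0
```

apply_moves(deltas=[[255,0,0,3,0,0,0],[255,0,0,4,0,0,0],[255,-0.2,-4.1,0,0,0,-0.04],[255,-0.2,-4.1,0,0,0,-0.04],[255,-0.2,-4.1,0,0,0,-0.04],[255,-0.2,-4.1,0,0,0,-0.04],[255,-0.2,-4.1,0,0,0,-0.05],[255,-0.3,-4.1,0,0,0,-0.05],[255,0,0,-2,0,0,0],[255,0,0,0,0,0,0]])

```text
time_s: 12.7
ee_pos: [0.4242, -0.1888, 0.0819]
eef_rot: [3.14, -0.003, -3.009]
force: [0.1, 0.5, -0.8]
grip_width: 0.0216
grip_force: 15.0
```

apply_moves(deltas=[[255,0,0,-2,0,0,0],[255,0,0,-1.2,0,0,0],[255,0,0,0,0,0,0],[255,0,0,-0.2,0,0,0],[255,0,0,0,0,0,0],[255,0,0,0,0,0,0]])

```text
time_s: 13.3
ee_pos: [0.4257, -0.1886, 0.05]
eef_rot: [-3.141, 0.001, -3.007]
force: [0.2, 0.5, -0.8]
grip_width: 0.0217
grip_force: 15.0
```

apply_moves(deltas=[[255,0,0,-0.3,0,0,0],[255,0,0,0,0,0,0],[255,0,0,0,0,0,0]])

```text
time_s: 13.6
ee_pos: [0.4254, -0.1886, 0.0464]
eef_rot: [3.142, -0.0, -3.007]
force: [0.6, 0.9, -0.3]
grip_width: 0.0216
grip_force: 15.0
```

apply_moves(deltas=[[255,0,0,-0.2,0,0,0],[255,0,0,0,0,0,0],[255,0,0,0,0,0,0]])

```text
time_s: 13.9
ee_pos: [0.4257, -0.1887, 0.0447]
eef_rot: [-3.141, 0.001, -3.007]
force: [0.5, 0.7, 3.8]
grip_width: 0.0213
grip_force: 15.0
```

apply_moves(deltas=[[140,0,0,0,0,0,0],[140,0,0,0,0,0,0],[140,0,0,0,0,0,0],[140,0,0,3,0,0,0],[120,0,0,4,0,0,0],[120,3,-1,3,0,0,0],[120,4,-1.5,0,0,0,0],[120,4,-1.5,0,0,0,0],[120,1,0,0,0,0,0],[120,0,0,0,0,0,0]])

```text
time_s: 14.9
ee_pos: [0.5457, -0.2283, 0.1435]
eef_rot: [3.141, -0.001, -3.007]
force: [0.3, 0.1, -0.2]
grip_width: 0.05
grip_force: 0.0
```

Run:
```python
from h import *
o=ctrl.get_obs();c=ctrl.camera('wrist');save(c,'w5.png');P=wpose(c,o);print(o['ee_pos'])
np.savez('pics/w5.npz',img=c['img'],K=c['K'],pose=P)
for q in [(.479,-.2536,.075),(.473,-.206,.011)]:
    d=np.linalg.inv(P)@np.r_[q,1]; print((c['K']@[d[0]/-d[2],d[1]/d[2],1])[:2].round())
```

```text
[ 0.54572739 -0.22832231  0.14346941]
[290. 126.]
[351. 122.]
```

View pics/w5.png

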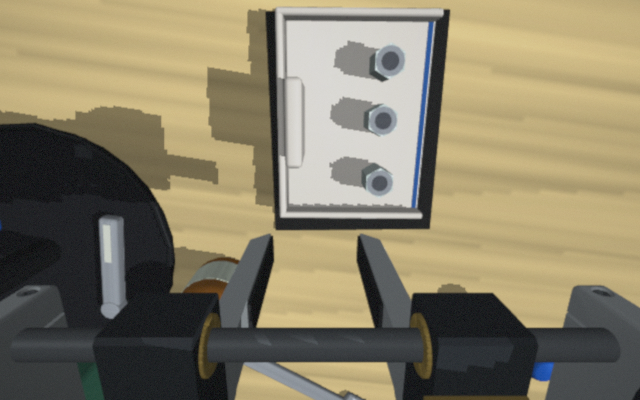

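All three nuts stand on the dish. The fin top spans (287,78)–(303,167), nearly aligned with the jaws.

Run:
```python
from h import *
W=dict(np.load('pics/w5.npz'))
a=onz(W,294,79,.075);b=onz(W,297,166,.075);print('fin',a,b,(a+b)/2,np.linalg.norm(a-b),np.degrees(np.arctan2(*(a-b)[:2][::-1])))
l1=onz(W,434,20,.011);l2=onz(W,416,208,.011);print('lip',l1,l2,(l1+l2)/2,np.linalg.norm(l1-l2))
m=[onz(W,*p,.003)[:2].round(4) for p in [(267,10),(449,10),(275,229),(430,229)]];print('mat',m,np.mean(m,0))
```

```text
fin [ 0.44920176 -0.25444097  0.075     ] [ 0.50505287 -0.24580809  0.075     ] [ 0.47712731 -0.25012453  0.075     ] 0.056514357605725034 -171.21335490986877
lip [ 0.38639401 -0.15425396  0.011     ] [ 0.54086937 -0.13412659  0.011     ] [ 0.46363169 -0.14419027  0.011     ] 0.15578108555297174
mat [array([ 0.3952, -0.2871]), array([ 0.3755, -0.1416]), array([ 0.5821, -0.2618]), array([ 0.562 , -0.1131])] [ 0.4787 -0.2009]
```

apply_moves(deltas=[[100,-3.4,-1,0,0,0,0],[100,-3.4,-1.1,0,0,0,0],[100,0,0,0,0,0,0],[100,0,0,0,0,0,0]], grip_force=40)

```text
time_s: 15.35
ee_pos: [0.4765, -0.2495, 0.1451]
eef_rot: [-3.141, 0.001, -3.008]
force: [0.8, -1.2, 0.8]
grip_width: 0.0571
grip_force: 0.0
```

apply_moves(deltas=[[100,0,0,-3,0,0,0],[100,0,0,-3,0,0,0],[100,0,0,-2,0,0,0],[100,0,0,0,0,0,0],[160,0,0,0,0,0,0],[200,0,0,0,0,0,0],[255,0,0,0,0,0,0],[255,0,0,0,0,0,0],[255,0,0,0,0,0,0],[255,0,0,0,0,0,0]])

```text
time_s: 16.35
ee_pos: [0.4776, -0.2498, 0.0648]
eef_rot: [-3.141, 0.001, -3.007]
force: [0.2, -1.5, 0.9]
grip_width: 0.0122
grip_force: 0.9
```

apply_moves(deltas=[[255,0,0,0,0,0,0],[255,0,0,0,0,0,0],[255,0,0,0.5,0,0,0],[255,0,0,1,0,0,0],[255,0,0,1,0,0,0],[255,0,0,0.5,0,0,0],[255,0,0,0,0,0,0]], grip_force=60)

```text
time_s: 17.05
ee_pos: [0.4778, -0.2497, 0.0955]
eef_rot: [-3.141, 0.001, -3.007]
force: [-0.4, 0.7, -4.3]
grip_width: 0.012
grip_force: 60.0
```

Run:
```python
from h import *
o=ctrl.get_obs();print(o['ee_pos'],o['force'],o['moment'])
c=ctrl.camera('wrist');s=ctrl.camera('scene')
a=np.hstack([c['img'][0:260,150:560],cv2.resize(s['img'][170:285,240:410],(384,260))]);cv2.imwrite('pics/chk3.png',a[:,:,::-1])
```

```text
[ 0.47777372 -0.24972754  0.0954871 ] [-0.40084077  0.71960619 -4.28271705] [-0.16070291 -0.00670447 -0.04990587]
```

View pics/chk3.png

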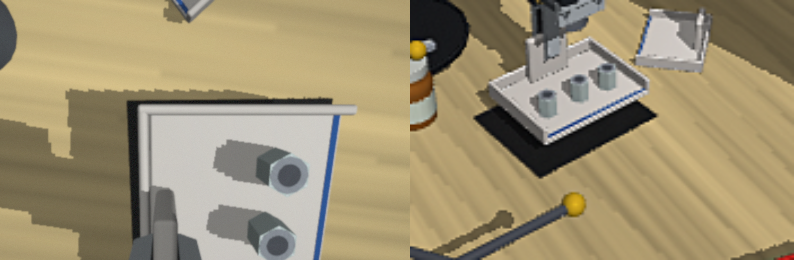

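The dish is lifted level with all three nuts aboard. Raising it gently now.

apply_moves(deltas=[[255,0,0,0.7,0,0,0],[255,0,0,1.5,0,0,0],[255,0,0,2,0,0,0],[255,0,0,2,0,0,0],[255,0,0,2,0,0,0],[255,0,0,2,0,0,0],[255,0,0,2,0,0,0],[255,0,0,1.5,0,0,0],[255,0,0,0.8,0,0,0],[255,0,0,0.3,0,0,0]])

```text
time_s: 18.15
ee_pos: [0.4775, -0.2496, 0.243]
eef_rot: [-3.141, 0.001, -3.007]
force: [-0.1, -0.1, -4.9]
grip_width: 0.0113
grip_force: 60.0
```

apply_moves(deltas=[[255,0,0.5,0,0,0,0],[255,0,1.2,0,0,0,0],[255,0,2,0,0,0,0],[255,0,2.5,0,0,0,0],[255,0,2.5,0,0,0,0],[255,0,2.5,0,0,0,0],[255,0,2.5,0,0,0,0],[255,0,2,0,0,0,0],[255,0,1.2,0,0,0,0],[255,0,0.6,0,0,0,0]])

```text
time_s: 19.15
ee_pos: [0.4772, -0.0734, 0.2421]
eef_rot: [3.141, -0.001, -3.006]
force: [-0.1, -0.7, -4.3]
grip_width: 0.0115
grip_force: 60.0
```

apply_moves(deltas=[[255,0.5,0,0,0,0,0],[255,1.2,0,0,0,0,0],[255,2,0,0,0,0,0],[255,2.5,0,0,0,0,0],[255,3,0,0,0,0,0],[255,3,0,0,0,0,0],[255,2.5,0,0,0,0,0],[255,2,0,0,0,0,0],[255,1.2,0,0,0,0,0],[255,0.5,0,0,0,0,0]])

```text
time_s: 20.15
ee_pos: [0.6623, -0.0754, 0.2412]
eef_rot: [3.141, -0.001, -3.008]
force: [-0.5, 0.1, -4.1]
grip_width: 0.0114
grip_force: 60.0
```

apply_moves(deltas=[[255,0,0,0.2,0,0,0],[255,0,0,0,0,0,0]])

```text
time_s: 20.35
ee_pos: [0.6612, -0.075, 0.2447]
eef_rot: [-3.141, 0.0, -3.008]
force: [0.2, 0.3, -3.9]
grip_width: 0.0117
grip_force: 60.0
```

Run:
```python
from h import *
o=ctrl.get_obs();print(o['ee_pos'],o['eef_rot'])
s=ctrl.camera('scene');t=ctrl.camera('top')
for n,c in (('t',t),('s',s)): np.savez('pics/v%s.npz'%n,**{k:c[k] for k in ('img','K','pose')})
a=np.hstack([cv2.resize(t['img'][100:220,215:375],(400,300)),cv2.resize(s['img'][150:300,170:370],(400,300))]);cv2.imwrite('pics/chk4.png',a[:,:,::-1])
```

```text
[ 0.66116673 -0.0749569   0.2446584 ] [-3.14148734e+00  8.56916958e-05 -3.00773607e+00]
```

View pics/chk4.png

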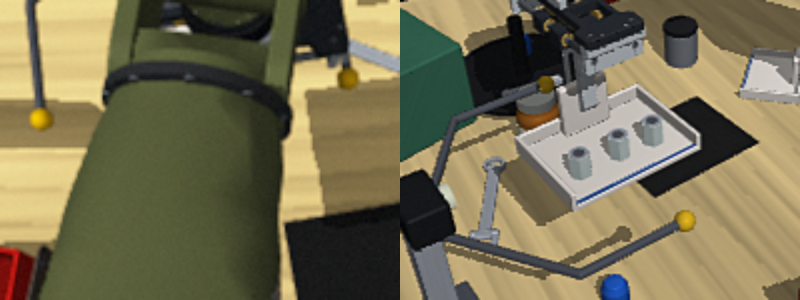

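The dish sits between the balls with three nuts upright. The lip stripe runs from scene px (257,251) to (319,224), so I'll check that against the target before holding.

Run:
```python
from h import *
S=dict(np.load('pics/vs.npz'));hs=cv2.cvtColor(S['img'],cv2.COLOR_RGB2HSV)
b=cv2.inRange(hs,(105,120,40),(130,255,255));b[:, :250]=0;b[:,325:]=0;b[:215]=0;b[258:]=0
p=np.argwhere(b)[:,::-1];q=p[p[:,0].argsort()];A,B=q[:3].mean(0),q[-3:].mean(0);print(A,B)
a,c=onz(S,*A,.189),onz(S,*B,.189);ey=(c-a)[:2]/np.linalg.norm((c-a)[:2]);print(a,c,np.linalg.norm(a-c))
ex=np.array([ey[1],-ey[0]]);print('ex',ex,'dish_c',(a+c)[:2]/2-.0615*ex)
for zz in (.18,.2): print(zz,np.linalg.norm(onz(S,*A,zz)-onz(S,*B,zz)),((onz(S,*A,zz)+onz(S,*B,zz))/2)[:2]-.0615*ex)
```

```text
[260.         249.66666667] [316.         222.33333333]
[0.71742107 0.03632419 0.189     ] [0.57320259 0.01777343 0.189     ] 0.14540667046110886
ex [-0.12757846  0.99182848] dish_c [ 0.65315791 -0.03394864]
0.18 0.14758388534461298 [ 0.64896937 -0.04355377]
0.2 0.14274563004793736 [ 0.65827723 -0.02220904]
```

Matches within about 3 mm relative to the balls in the same camera. Holding.

apply_moves(deltas=[[255,0,0.1,0,0,0,0],[255,0,0,0,0,0,0],[255,0,0,0,0,0,0],[255,0,0,0,0,0,0],[255,0,0,0,0,0,0],[255,0,0,0,0,0,0],[255,0,0,0,0,0,0],[255,0,0,0,0,0,0],[255,0,0,0,0,0,0],[255,0,0,0,0,0,0]])

```text
time_s: 21.45
ee_pos: [0.6614, -0.0735, 0.2444]
eef_rot: [-3.142, 0.0, -3.007]
force: [0.3, -0.0, -4.0]
grip_width: 0.0118
grip_force: 60.0
```

apply_moves(deltas=[[255,0,0,0,0,0,0],[255,0,0,0,0,0,0],[255,0,0,0,0,0,0],[255,0,0,0,0,0,0],[255,0,0,0,0,0,0],[255,0,0,0,0,0,0],[255,0,0,0,0,0,0],[255,0,0,0,0,0,0],[255,0,0,0,0,0,0],[255,0,0,0,0,0,0]])

```text
time_s: 22.45
ee_pos: [0.6614, -0.0736, 0.2445]
eef_rot: [-3.142, 0.0, -3.007]
force: [-0.3, -0.3, -4.0]
grip_width: 0.0117
grip_force: 60.0
```

apply_moves(deltas=[[255,0,0,0,0,0,0],[255,0,0,0,0,0,0],[255,0,0,0,0,0,0],[255,0,0,0,0,0,0],[255,0,0,0,0,0,0],[255,0,0,0,0,0,0],[255,0,0,0,0,0,0],[255,0,0,0,0,0,0],[255,0,0,0,0,0,0],[255,0,0,0,0,0,0]])

```text
time_s: 23.45
ee_pos: [0.6614, -0.0736, 0.2444]
eef_rot: [-3.142, -0.0, -3.007]
force: [-0.1, 0.7, -3.8]
grip_width: 0.0116
grip_force: 60.0
```

apply_moves(deltas=[[255,0,0,0,0,0,0],[255,0,0,0,0,0,0],[255,0,0,0,0,0,0],[255,0,0,0,0,0,0],[255,0,0,0,0,0,0],[255,0,0,0,0,0,0],[255,0,0,0,0,0,0],[255,0,0,0,0,0,0]])

```text
time_s: 24.25
ee_pos: [0.6614, -0.0736, 0.2444]
eef_rot: [-3.142, 0.0, -3.007]
force: [0.3, 0.4, -3.0]
grip_width: 0.0118
grip_force: 60.0
```

apply_moves(deltas=[[255,-0.5,0,0,0,0,0],[255,-1.2,0,0,0,0,0],[255,-2,0,0,0,0,0],[255,-2.5,0,0,0,0,0],[255,-3,0,0,0,0,0],[255,-3,0,0,0,0,0],[255,-3,0,0,0,0,0],[255,-2.5,0,0,0,0,0],[255,-2,0,0,0,0,0],[255,-1,0,0,0,0,0]])

```text
time_s: 25.25
ee_pos: [0.453, -0.0735, 0.2448]
eef_rot: [-3.141, 0.001, -3.008]
force: [0.9, -0.4, -4.4]
grip_width: 0.0123
grip_force: 60.0
```

apply_moves(deltas=[[255,-0.7,0.5,0,0,0,-0.02],[255,-0.7,1.2,0,0,0,-0.03],[255,-0.7,2,0,0,0,-0.04],[255,-0.5,2.5,0,0,0,-0.04],[255,-0.3,2.7,0,0,0,-0.04],[255,0,2.7,0,0,0,-0.04],[255,0,2.7,0,0,0,-0.03],[255,0,2.2,0,0,0,-0.02],[255,0,1.6,0,0,0,-0.01],[255,0,0.8,0,0,0,-0.01]])

```text
time_s: 26.25
ee_pos: [0.4255, 0.1169, 0.2444]
eef_rot: [3.141, -0.0, 2.996]
force: [0.0, 0.1, -4.1]
grip_width: 0.0115
grip_force: 60.0
```

apply_moves(deltas=[[255,0,0.2,-0.7,0,0,0],[255,0,0,-1.4,0,0,0],[255,0,0,-1.6,0,0,0],[255,0,0,-1.4,0,0,0],[255,0,0,-0.7,0,0,0],[255,0,0,-0.3,0,0,0],[255,0,0,0,0,0,0]])

```text
time_s: 26.95
ee_pos: [0.4255, 0.1172, 0.1834]
eef_rot: [-3.141, -0.0, 2.995]
force: [0.7, -0.4, -4.4]
grip_width: 0.0114
grip_force: 60.0
```

Run:
```python
from h import *
o=ctrl.get_obs();print(o['ee_pos'],o['eef_rot'],o['qpos'].round(2))
s=ctrl.camera('scene');t=ctrl.camera('top');w=ctrl.camera('wrist')
f=lambda i:cv2.resize(i,(400,250))
a=np.vstack([np.hstack([f(w['img']),f(s['img'][180:380,240:560])]),np.hstack([f(t['img'][150:300,80:320])]*2)]);cv2.imwrite('pics/chk5.png',a[:,:,::-1])
```

```text
[0.42548639 0.1171939  0.18337689] [-3.14147713e+00 -2.21838035e-04  2.99537604e+00] [ 0.19  0.11  1.87 -0.    1.17 -1.24]
```

View pics/chk5.png

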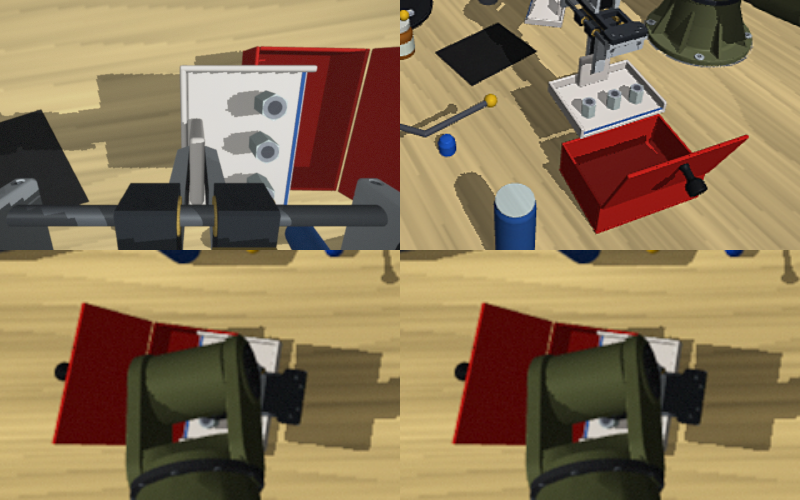

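Level over the box with the lip inside the near wall, nuts upright and lid clear. Lowering, then tipping about the lip.

apply_moves(deltas=[[255,0,0,-1.2,0,0,0],[255,0,0,-1.2,0,0,0],[255,0,0,-0.5,0,0,0],[255,0.04,0.25,0.47,-0.043,0.0065,0],[255,0.04,0.25,0.47,-0.043,0.0065,0],[255,0.04,0.29,0.45,-0.043,0.0065,0],[255,0.04,0.29,0.44,-0.043,0.0065,0],[255,0.05,0.33,0.42,-0.043,0.0065,0],[255,0.05,0.33,0.41,-0.043,0.0065,0],[255,0,0,0,0,0,0]])

```text
time_s: 28.1
ee_pos: [0.4281, 0.1356, 0.1807]
eef_rot: [-2.88, -0.001, 2.997]
force: [-0.2, -0.1, -4.0]
grip_width: 0.012
grip_force: 60.0
```

apply_moves(deltas=[[255,0.06,0.37,0.39,-0.043,0.0065,0],[255,0.06,0.37,0.39,-0.043,0.0065,0],[255,0.06,0.4,0.35,-0.043,0.0065,0],[255,0.06,0.4,0.35,-0.043,0.0065,0],[255,0.06,0.43,0.32,-0.043,0.0065,0],[255,0.06,0.43,0.32,-0.043,0.0065,0],[255,0.07,0.46,0.28,-0.043,0.0065,0],[255,0.07,0.46,0.28,-0.043,0.0065,0],[255,0,0,0,0,0,0],[255,0,0,0,0,0,0]])

```text
time_s: 29.1
ee_pos: [0.433, 0.1679, 0.2073]
eef_rot: [-2.535, -0.003, 2.995]
force: [-0.4, -0.2, -2.7]
grip_width: 0.0118
grip_force: 60.0
```

Run:
```python
from h import *
o=ctrl.get_obs();print(o['ee_pos'],o['eef_rot'],o['force'],o['moment'])
T=R.from_euler('xyz',o['eef_rot']);
s=ctrl.camera('scene');save(s,'pour.png');w=ctrl.camera('wrist');save(w,'pourw.png')
P=wpose(w,o)
def cnt(c,lo,roi):
    h=cv2.cvtColor(c['img'],cv2.COLOR_RGB2HSV);m=((h[:,:,1]<75)&(h[:,:,2]>60)).astype(np.uint8)
    mm=np.zeros_like(m);x0,y0,x1,y1=roi;mm[y0:y1,x0:x1]=m[y0:y1,x0:x1]
    n,l,st,ce=cv2.connectedComponentsWithStats(mm)
    return [(ce[i].round(0).tolist(),int(st[i,4])) for i in range(1,n) if st[i,4]>lo]
print('scene box',cnt(s,15,(365,270,480,365)))
```

```text
[0.43297392 0.16788912 0.20727216] [-2.53464592 -0.0033357   2.99526557] [-0.41165787 -0.21485517 -2.68475273] [ 0.53252461 -0.06021773  0.00520529]
scene box [([405.0, 279.0], 1199), ([404.0, 333.0], 109)]
```

Weight fell by about 1.4 N, consistent with three nuts gone. Untilting and lifting away.

apply_moves(deltas=[[255,0,0,0,0,0,0],[255,0,0,0,0,0,0],[255,0,0,2,0,0,0],[255,0,-1,2,0.12,-0.018,0],[255,0,-2,1,0.12,-0.018,0],[255,0,-3,0,0.12,-0.018,0],[255,0,-4,0,0.12,-0.018,0],[255,0,-4,0,0.122,-0.019,0],[255,0,-4,0,0,0,0],[255,0,-4,0,0,0,0]])

```text
time_s: 30.2
ee_pos: [0.4324, -0.0535, 0.2583]
eef_rot: [-3.14, 0.001, 2.995]
force: [0.9, -0.7, -3.3]
grip_width: 0.0116
grip_force: 60.0
```

apply_moves(deltas=[[255,0.6,-4,0,0,0,0.05],[255,0.6,-4,0,0,0,0.05],[255,0.6,-4,0,0,0,0.05],[255,0.6,-4,0,0,0,0.05],[255,0.6,-3,0,0,0,0.04],[255,0.8,-0.8,0,0,0,0.04],[255,0,0,0,0,0,0],[255,0,0,0,0,0,0]])

```text
time_s: 31.0
ee_pos: [0.4707, -0.2489, 0.2577]
eef_rot: [-3.14, -0.001, -3.008]
force: [0.3, -0.4, -3.0]
grip_width: 0.0117
grip_force: 60.0
```

Run:
```python
from h import *
o=ctrl.get_obs();print(o['ee_pos'],o['eef_rot'],o['force'],o['moment'])
s=ctrl.camera('scene');t=ctrl.camera('top');S0=np.load('pics/scene0.npz')['img'];T0=np.load('pics/top0.npz')['img']
for n,c,z in (('s',s,S0),('t',t,T0)):
    save(c,'after_%s.png'%n)
    h=cv2.cvtColor(c['img'],cv2.COLOR_RGB2HSV);m=((h[:,:,1]<90)&(h[:,:,2]>60)).astype(np.uint8)
    x0,y0,x1,y1=(365,265,480,365) if n=='s' else (150,185,320,280)
    mm=np.zeros_like(m);mm[y0:y1,x0:x1]=m[y0:y1,x0:x1]
    k,l,st,ce=cv2.connectedComponentsWithStats(mm)
    for i in range(1,k):
        if st[i,4]>8: print(n,ce[i].round(1),st[i,4],onz(c,*ce[i],.02)[:2].round(3))
# lid hinge & edge from top
h=cv2.cvtColor(t['img'],cv2.COLOR_RGB2HSV);red=cv2.inRange(h,(0,150,40),(8,255,255))|cv2.inRange(h,(172,150,40),(180,255,255));red[:170]=0;red[290:]=0;red[:,240:]=0
cn=max(cv2.findContours(red,0,1)[0],key=cv2.contourArea);print(cv2.approxPolyDP(cn,3,True)[:,0].tolist())
```

```text
[ 0.47072152 -0.24888468  0.25766231] [-3.13974996e+00 -7.04438371e-04 -3.00834180e+00] [ 0.25004969 -0.39989058 -3.01216005] [-0.02497209 -0.00627641  0.03815796]
s [404.5 282.4] 105 [0.403 0.147]
s [455.2 278.9] 23 [0.29 0.2 ]
s [470.4 295.8] 26 [0.298 0.258]
s [404.  332.7] 111 [0.497 0.261]
s [440.2 351.8] 83 [0.462 0.336]
t [194.1 215.6] 93 [0.494 0.266]
t [191.  232.7] 93 [0.446 0.274]
t [189.6 248.6] 92 [0.402 0.277]
[[129, 182], [111, 265], [155, 266], [158, 261], [158, 266], [217, 272], [228, 203], [171, 195]]
```

All three nuts are in the box: (0.494,0.266), (0.446,0.274), (0.402,0.277). Setting the dish back on the mat.

apply_moves(deltas=[[255,0.7,-0.1,-2,0,0,0],[255,0,0,-4,0,0,0],[255,0,0,-4,0,0,0],[255,0,0,-4,0,0,0],[255,0,0,-3,0,0,0],[255,0,0,-1.3,0,0,0],[255,0,0,0,0,0,0],[255,0,0,0,0,0,0]])

```text
time_s: 31.9
ee_pos: [0.4787, -0.2504, 0.0764]
eef_rot: [-3.138, 0.001, -3.007]
force: [0.3, 0.5, -2.9]
grip_width: 0.0119
grip_force: 60.0
```

apply_moves(deltas=[[255,-0.1,0,-0.5,0,0,0],[255,0,0,-0.4,0,0,0],[255,0,0,0,0,0,0],[255,0,0,-0.2,0,0,0],[255,0,0,0,0,0,0],[255,0,0,0,0,0,0]])

```text
time_s: 32.5
ee_pos: [0.4774, -0.2505, 0.0648]
eef_rot: [-3.139, 0.001, -3.007]
force: [-2.0, 0.1, 6.1]
grip_width: 0.0115
grip_force: 60.0
```

apply_moves(deltas=[[200,0,0,0,0,0,0],[120,0,0,0,0,0,0],[120,0,0,0,0,0,0],[120,0,0,0,0,0,0],[120,0,0,2,0,0,0],[120,0,0,4,0,0,0],[120,0,0,4,0,0,0],[120,0,0,4,0,0,0],[120,0,0,4,0,0,0],[120,0,0,4,0,0,0]])

```text
time_s: 33.5
ee_pos: [0.4768, -0.2501, 0.2856]
eef_rot: [-3.139, -0.0, -3.007]
force: [1.1, -0.1, 0.1]
grip_width: 0.0497
grip_force: 0.0
```

apply_moves(deltas=[[255,0,1,3,0,0,0],[255,0,3,3,0,0,0],[255,-0.3,4,0,0,0,-0.04],[255,-0.3,4,0,0,0,-0.04],[255,-0.3,4,0,0,0,-0.04],[255,-0.3,4,0,0,0,-0.04],[255,-0.3,4,0,0,0,-0.04],[255,-0.3,4,0,0,0,-0.04],[255,-0.3,4,0,0,0,-0.04],[255,-0.3,4,0,0,0,0]])

```text
time_s: 34.5
ee_pos: [0.4526, 0.1113, 0.344]
eef_rot: [-3.14, 0.0, 2.995]
force: [1.4, -0.3, 0.2]
grip_width: 0.0003
grip_force: 0.0
```

apply_moves(deltas=[[255,-0.4,4,0,0,0,0],[255,-0.4,4,0,0,0,0],[255,-0.4,4,0,0,0,0],[255,-0.4,4,0,0,0,0],[255,-0.4,4,0,0,0,0],[255,-0.4,4,0,0,0,0],[255,-0.4,4,0,0,0,0],[255,-0.4,4,0,0,0,0],[255,-0.4,4,0,0,0,0],[255,0,0,0,0,0,0]])

```text
time_s: 35.5
ee_pos: [0.4157, 0.4732, 0.342]
eef_rot: [-3.138, -0.002, 2.999]
force: [0.3, -0.7, -0.0]
grip_width: 0.0007
grip_force: 0.0
```

apply_moves(deltas=[[255,0,0,-3,0,0,0],[255,0,0,-4,0,0,0],[255,0,0,-4,0,0,0],[255,0,0,-3,0,0,0],[255,-0.3,-2,0,0,0,0],[255,-0.3,-2,0,0,0,0],[255,-0.2,-1.5,0,0,0,0],[255,0,0,0,0,0,0]])

```text
time_s: 36.3
ee_pos: [0.4092, 0.4132, 0.2043]
eef_rot: [-3.139, -0.0, 2.995]
force: [-0.5, 0.5, -0.3]
grip_width: 0.0004
grip_force: 0.0
```

Run:
```python
from h import *
o=ctrl.get_obs();print(o['ee_pos'],o['force'])
t=ctrl.camera('top');hsv=cv2.cvtColor(t['img'],cv2.COLOR_RGB2HSV)
blk=(hsv[:,:,2]<60);wh=((hsv[:,:,1]<50)&(hsv[:,:,2]>120))
for nm,m,z in (('mat',blk|wh,.003),('dish',wh,.025)):
    mm=np.zeros((400,640),np.uint8);mm[165:262,315:400]=m[165:262,315:400]
    k,l,st,ce=cv2.connectedComponentsWithStats(mm);i=1+st[1:,4].argmax()
    cn=max(cv2.findContours((l==i).astype(np.uint8),0,1)[0],key=cv2.contourArea)
    b=[onz(t,*p,z)[:2].round(3) for p in cv2.boxPoints(cv2.minAreaRect(cn))];print(nm,b,np.mean(b,0))
```

```text
[0.40923665 0.41317477 0.20425857] [-0.52134578  0.50225267 -0.26430689]
mat [array([ 0.562, -0.115]), array([ 0.584, -0.266]), array([ 0.397, -0.288]), array([ 0.376, -0.141])] [ 0.47975 -0.2025 ]
dish [array([ 0.546, -0.13 ]), array([ 0.564, -0.256]), array([ 0.398, -0.277]), array([ 0.38 , -0.153])] [ 0.472 -0.204]
```

The dish is back home. Pushing the lid.

apply_moves(deltas=[[255,-0.2,-1.2,0,0,0,0],[255,-0.2,-1.2,0,0,0,0],[255,-0.2,-1.2,0,0,0,0],[255,-0.2,-1.2,0,0,0,0],[255,-0.2,-1.2,0,0,0,0],[255,-0.2,-1.2,0,0,0,0],[255,-0.2,-1.2,0,0,0,0],[255,-0.2,-1.2,0,0,0,0]])

```text
time_s: 37.15
ee_pos: [0.3928, 0.3177, 0.2038]
eef_rot: [-3.139, -0.0, 2.996]
force: [0.4, 0.6, 0.0]
grip_width: 0.0004
grip_force: 0.1
```

```bash
cat > lid.py <<'E'
from h import *
o=ctrl.get_obs();print(o['ee_pos'].round(4),o['force'].round(1))
for n,roi in (('top',(100,170,240,290)),('scene',(340,250,540,380))):
    t=ctrl.camera(n);save(t,'lid_%s_%d.png'%(n,o['time_s']*10));h=cv2.cvtColor(t['img'],cv2.COLOR_RGB2HSV);red=cv2.inRange(h,(0,150,40),(8,255,255))|cv2.inRange(h,(172,150,40),(180,255,255))
    x0,y0,x1,y1=roi;m=np.zeros_like(red);m[y0:y1,x0:x1]=red[y0:y1,x0:x1]
    cn=max(cv2.findContours(m,0,1)[0],key=cv2.contourArea);print(n,cv2.contourArea(cn),cv2.approxPolyDP(cn,3,True)[:,0].tolist())
E
python3 lid.py
```

```text
[0.3928 0.3177 0.2038] [0.4 0.6 0. ]
top 4598.5 [[164, 187], [154, 237], [168, 241], [163, 267], [217, 272], [228, 203], [171, 194]]
scene 8243.5 [[486, 267], [483, 279], [474, 283], [466, 278], [467, 260], [397, 281], [395, 287], [369, 295], [367, 315], [397, 366], [478, 336], [486, 316]]
```

apply_moves(deltas=[[255,-0.2,-1.2,0,0,0,0],[255,-0.2,-1.2,0,0,0,0],[255,-0.2,-1.2,0,0,0,0],[255,-0.2,-1.2,0,0,0,0],[255,0,0,0,0,0,0],[255,0,0,0,0,0,0],[255,0,0,0,0,0,0],[255,0,0,0,0,0,0]])

```text
time_s: 38.05
ee_pos: [0.385, 0.2711, 0.2038]
eef_rot: [-3.139, -0.0, 2.996]
force: [-0.6, 0.7, -0.3]
grip_width: 0.0006
grip_force: 0.0
```

```bash
python3 lid.py
```

```text
[0.385  0.2711 0.2038] [-0.6  0.7 -0.3]
top 3705.5 [[171, 193], [161, 243], [189, 244], [185, 271], [217, 272], [228, 203]]
scene 7258.5 [[447, 269], [426, 275], [417, 292], [411, 280], [370, 292], [367, 315], [397, 366], [478, 336], [485, 313]]
```

apply_moves(deltas=[[255,0,1,3,0,0,0],[255,0,2,4,0,0,0],[255,-1,4,4,0,0,0],[255,-2,4,2,0,0,0],[255,-3,4,0,0,0,0],[255,-3,4,0,0,0,0],[255,-3,4,0,0,0,0],[255,-3,3,0,0,0,0],[255,-2,0,0,0,0,0],[255,0,0,0,0,0,0]])

```text
time_s: 39.15
ee_pos: [0.214, 0.5264, 0.3283]
eef_rot: [-3.139, -0.001, 2.999]
force: [-0.6, -0.1, 0.2]
grip_width: -0.0001
grip_force: 0.0
```

```bash
python3 lid.py
python3 - <<'E'
from h import *
import glob
t=ctrl.camera('top');T0=np.load('pics/top0.npz')['img']
# predicted closed lid outline at z=.081
hm=np.array([.4535,.3255]);ex=np.array([.15,.989]);ey=np.array([-.989,.15]);Pi=np.linalg.inv(t['pose'])
for a in (0,-.14):
    for b in (.1,-.1):
        q=Pi@np.r_[hm+a*ex+b*ey,.081,1];print((t['K']@[q[0]/-q[2],q[1]/q[2],1])[:2].round())
q=Pi@np.r_[hm-.11*ex,.11,1];u,v=(t['K']@[q[0]/-q[2],q[1]/q[2],1])[:2].round().astype(int);print('knob',u,v,t['img'][v-4:v+5:4,u-4:u+5:4].sum(2))
d=cv2.absdiff(t['img'],T0).max(2);m=(d>50).astype(np.uint8)
k,l,st,ce=cv2.connectedComponentsWithStats(m)
print([(ce[i].round().tolist(),int(st[i,4])) for i in range(1,k) if st[i,4]>12])
E
```

```text
[0.214  0.5264 0.3283] [-0.6 -0.1  0.2]
top 4389.0 [[172, 193], [157, 266], [206, 274], [217, 272], [228, 203]]
scene 7261.5 [[447, 269], [426, 275], [417, 292], [411, 280], [370, 292], [367, 315], [397, 366], [478, 336], [485, 313]]
[157. 267.]
[171. 192.]
[209. 274.]
[222. 199.]
knob 201 234 [[ 48  38 171]
 [ 65  55  13]
 [ 37  37 158]]
[([164.0, 230.0], 7198), ([380.0, 196.0], 35), ([229.0, 198.0], 60), ([253.0, 239.0], 187), ([268.0, 207.0], 26), ([277.0, 209.0], 84), ([307.0, 214.0], 104), ([340.0, 222.0], 13), ([215.0, 234.0], 22), ([274.0, 234.0], 118), ([373.0, 330.0], 2466), ([240.0, 315.0], 604), ([228.0, 337.0], 2060), ([270.0, 312.0], 20), ([301.0, 338.0], 131), ([31.0, 371.0], 2206), ([5.0, 340.0], 19), ([10.0, 352.0], 19), ([337.0, 365.0], 90)]
```

The closed-lid outline matches the prediction with the black knob at (201,234). The bystanders are unmoved and the arm is clear of everything.

```bash
python3 -c "
from station import ctrl
print(ctrl.hand_in())"
```

```text
the job is handed in; nothing more can be done
None
```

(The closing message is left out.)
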